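# Plug the roof and tuck in the flashing

### The arm

A 6-joint arm with a two-finger parallel gripper is mounted at the origin on the work surface. World frame = base frame: x ahead of the robot, y to its left, z up, the work surface at z = 0. Lengths are in m, angles in rad, forces in N, time in s.
With the tool pointing down it reaches from about 0.4 to 0.825 m from the base axis. Payload 7 kg.
Tool frame: the origin (TCP) lies at the very end of the fingers, on their centre line; the grasp point (between the pads) lies 19 mm behind it; z points along the fingers, y is the line along which they close (so a half turn about z gives the same grasp; the last joint's range is limited). The gripper opens to 85 mm and grips with 20 to 120 N. Pads are 22 mm wide; open, the fingers measure 114 mm over their backs; the gripper's body (76 mm by 85 mm) begins 54 mm behind the grasp point. The pads swing forward as they close: fully open they stand 13 mm farther back than shut.
Start: joints at [1.528, 0.359, 0.012, 0, -1.224, -0.288], TCP at [0.219, 0.638, 0.231] pointing down, gripper open.
Joint ranges: [-3.07, 3.07], [-1.43, 2.12], [-1.02, 1.25], [-3.03, 1.67], [-3.05, -0], [-3.03, 3.03]. Speed limits (rad/s): [2.39, 2.39, 3.01, 3.14, 3.14, 3.14].

### API

Orientations are given as a 3x3 rotation matrix whose columns are the frame's x, y, z axes.
In Python, from workcell import manip, imaging gives the robot as it stands (manip), with the cameras (imaging).
- The arm moves only by the shell command python3 nudge.py 'ROWS' [FORCE]. ROWS is rows parted by semicolons, their numbers by spaces, 1 to 20 of them, each of 7 numbers: a rotation vector rx, ry, rz in rad, then dx, dy, dz in m, then the finger opening in m; each row shifts and turns the commanded pose from where the row before left it, along the tool's axes as they then stand; what a row does not reach is not made up. A row lasts 1/8 s, in which the tool goes at most 0.0625 m and 0.188 rad, less where a joint would pass 70% of its speed; a pose out of reach is approached as far as the arm can. The fingers move at their own pace and stop on an object; FORCE is the grip in N (left out, the last holds). Time passes only in rows, so rows that do not move let the fingers close. It prints the time, the measured TCP pose, the force, the opening and the grip force at its end.
- manip.get_state(): the state, without advancing time (a new reading comes with each control period).
- imaging.read_camera(name): name is "scene" or "top" or "wrist"; returns the picture (384x512x3 uint8, red, green, blue); there is no depth.
- imaging.camera_info(name): a dict with "fx", "fy", "cx", "cy" (pixels), "T" (4x4, takes a point from camera to world coordinates); the wrist camera has in their place "mount" (4x4, takes a point from camera to tool coordinates, whose origin is the TCP and whose axes are the flange's). Camera axes: x right, y down, z forward; pixel columns grow to the right and rows downward; lengths in m; the calibration is good to about 2 mm. A picture is of the moment at which its call begins: read the wrist's pose just before it. camera_info takes no time and is no camera call.
- manip.sign_off(): hands the job in; it is judged then, once.
The state is a dict: "time": time; "joints": joint angles; "qvel": joint speeds; "joint_efforts": joint torques, N m; "position": TCP position; "tcp_rot": TCP orientation; "force": force on the tool from outside, world axes, zero at the start; "moment": the same for the moment, N m; "opening": finger opening in m; "gripper_force": force on a finger pad.
Only numpy, scipy, OpenCV 4.12 (cv2) and the standard library are available. Lean on these libraries where they do the work, as an engineer would, in place of code of your own. Each camera call takes 0.05 s, during which the arm holds its last target. There are 200 camera calls.

### The job

Put the spare wooden plug into the one empty hole of the birdhouse roof so that it sits fully home, leaving the two plugs already seated alone. Then take the metal flashing by its wooden batten and tuck its front edge under the lapped shingles, centred and square, without lifting them, until the red line meets the shingles' edge. Finish while still gripping the batten and holding the flashing pressed firmly flat on the roof board; leave the mallet, chisel and glue bottle alone.

Things in the scene. Friction and masses are not known exactly. Their poses are not given: they have to be found in the camera images.
- roof: birdhouse roof panel, fixed flat on the bench: dark board 24 mm thick, 240 mm wide (y), from 100 mm in front (-x, towards the robot) to 130 mm behind (+x) its origin, which lies on the bench exactly below the middle of the shingles' free edge; x points up the roof, under the shingles. Behind x = +67 mm an upper row of shingles lies on top, up to 50 mm above the bench
- lap (a point): point on the top face of the roof board (24 mm above the bench) right below the middle of the shingles' free edge; axes as the roof's. The flashing is to lie with its nose 30 mm beyond this line (+x)
- shingle (a joint): lapped row of three shingles moving as one, 200 mm wide, 105 mm long, 5 mm thick, hinged at its far (+x) side, free edge facing -x. Value in rad: 0 lying down, grows as the free edge lifts (0.1 = 10 mm). Lying down it is level, with a gap 9 mm high and 75 mm deep under it above the board; only its weight and a weak spring keep it down
- hole0 (a point): centre of the mouth, in the board's top face, of the plug hole at roof x = -36 mm, y = -66 mm; 28 mm in diameter, 20 mm deep, small chamfer. A seated plug is 1 mm below the board's face. Of the three holes one is empty (it varies), with a small black cross on its bottom
- hole1 (a point): the same for the middle hole, at roof y = 0
- hole2 (a point): the same for the hole at roof y = +66 mm
- plug_a: yellow-painted wooden plug, a cylinder 24 mm in diameter and 19 mm tall, about 12 g; origin at the centre of its underside, z up its axis; already seated in one of the holes
- plug_b: yellow-painted wooden plug, a cylinder 24 mm in diameter and 19 mm tall, about 12 g; origin at the centre of its underside, z up its axis; already seated in another of the holes
- plug_spare: yellow-painted wooden plug, a cylinder 24 mm in diameter and 19 mm tall, about 12 g; origin at the centre of its underside, z up its axis; the spare, standing upright on the bench
- flashing: flashing, about 160 g, flat on the bench: metal sheet 3 mm thick, 100 mm (x) by 150 mm (y), with a wooden batten on top along its rear edge, 16 mm thick (x), 150 mm long, top 35 mm above the sheet's underside; grip it across its thickness. Origin on the underside below the batten's middle; x points to the front edge (nose), 92 mm away. A red line crosses the sheet 30 mm behind the nose
- nose (a point): middle of the flashing's front edge, on the underside, 92 mm from the flashing's origin along its x
- nose_left (a point): left (+y) front corner of the flashing, underside, 75 mm from the nose's middle
- nose_right (a point): right (-y) front corner of the flashing, underside
- mallet: bystander, leave it where it stands: wooden carver's mallet standing on its head, 90 mm in diameter, 203 mm tall; origin under its centre
- chisel: bystander, leave it where it stands: chisel lying along its x, 245 mm long, 30 mm wide, 30 mm high; origin about its middle
- glue: bystander, leave it where it stands: white glue bottle, 56 mm in diameter, 150 mm tall; origin under its centre

How it is judged:
On the way, in this order (a step that is already met when the one before it is completed fails the run):
1. the spare plug sits home, so that all three holes are filled, before the flashing goes in (((horizontal distance between plug_a and hole0 below 0.005 m and z of plug_a in the frame of hole0 below -0.0165 m and angle between plug_a's own z axis and vertical below 0.15 rad) or (horizontal distance between plug_b and hole0 below 0.005 m and z of plug_b in the frame of hole0 below -0.0165 m and angle between plug_b's own z axis and vertical below 0.15 rad) or (horizontal distance between plug_spare and hole0 below 0.005 m and z of plug_spare in the frame of hole0 below -0.0165 m and angle between plug_spare's own z axis and vertical below 0.15 rad)) and ((horizontal distance between plug_a and hole1 below 0.005 m and z of plug_a in the frame of hole1 below -0.0165 m and angle between plug_a's own z axis and vertical below 0.15 rad) or (horizontal distance between plug_b and hole1 below 0.005 m and z of plug_b in the frame of hole1 below -0.0165 m and angle between plug_b's own z axis and vertical below 0.15 rad) or (horizontal distance between plug_spare and hole1 below 0.005 m and z of plug_spare in the frame of hole1 below -0.0165 m and angle between plug_spare's own z axis and vertical below 0.15 rad)) and ((horizontal distance between plug_a and hole2 below 0.005 m and z of plug_a in the frame of hole2 below -0.0165 m and angle between plug_a's own z axis and vertical below 0.15 rad) or (horizontal distance between plug_b and hole2 below 0.005 m and z of plug_b in the frame of hole2 below -0.0165 m and angle between plug_b's own z axis and vertical below 0.15 rad) or (horizontal distance between plug_spare and hole2 below 0.005 m and z of plug_spare in the frame of hole2 below -0.0165 m and angle between plug_spare's own z axis and vertical below 0.15 rad))), for 0.2 s.
2. the flashing's front edge is under the shingles over its whole width (x of nose in the frame of lap between 0.01 and 0.06 m and z of nose in the frame of lap between -0.004 and 0.004 m and x of nose_left in the frame of lap between 0.004 and 0.07 m and z of nose_left in the frame of lap between -0.004 and 0.004 m and x of nose_right in the frame of lap between 0.004 and 0.07 m and z of nose_right in the frame of lap between -0.004 and 0.004 m and y of nose in the frame of lap between -0.04 and 0.04 m), for 0.1 s.
At the end, for the whole second after the job is handed in: All holes hold an upright plug, within 5 mm of centre, underside 16.5 mm deep or more; nose 30 mm (+-9; corners +-14) past the shingles' edge, within 4 mm of the board and 20 mm of the middle; flashing flat (0.04 rad), still, gripped (3 N), pressed on the roof (4 N); shingles under 0.03 rad (all of step 1 and x of nose in the frame of lap between 0.021 and 0.039 m and z of nose in the frame of lap between -0.004 and 0.004 m and x of nose_left in the frame of lap between 0.016 and 0.044 m and z of nose_left in the frame of lap between -0.004 and 0.004 m and x of nose_right in the frame of lap between 0.016 and 0.044 m and z of nose_right in the frame of lap between -0.004 and 0.004 m and y of nose in the frame of lap between -0.02 and 0.02 m and angle between flashing's own z axis and vertical below 0.04 rad and contact force between flashing and roof above 4 N and contact force between the fingers and flashing above 3 N and value of joint shingle below 0.03 rad and linear speed of flashing below 0.02 m/s); the arm keeps its last pose, push and grip.
It fails at once if the shingles are lifted (more than 0.08 rad, 8 mm at the edge) (value of joint shingle above 0.08 rad).
It fails at once if a plug that was already seated is taken out or shifted by more than 8 mm (distance of any of plug_a, plug_b from where it was at the start of the episode above 0.008 m).
It fails at once if the mallet, chisel or glue bottle is moved by more than 30 mm or knocked over (distance of any of mallet, chisel, glue from where it was at the start of the episode above 0.03 m or angle between any of mallet, glue's own z axis and vertical above 0.5 rad).
It also fails if it takes over 61 s, if anything falls off the work surface, if the arm or the gripper's body presses on something with over 40 N, if the wrist force passes 120 N, or if a joint passes its speed limit or range.

## Working session

There is one attempt and no reset: what is moved stays moved. The work goes in short steps, Python scripts to look and compute and a shell command to move; the robot and the scene stay as the last step left them, time stands still between calls to the robot, and variables do not carry over. Pictures are saved under pics/ and viewed, at most 10 in all, crops included, and the job is handed in when it is done.

```bash
ls; mkdir -p pics
python3 - <<'E'
from workcell import manip, imaging
import cv2,numpy as np
s=manip.get_state();print(s['time'],s['position'],np.round(s['tcp_rot'],3),s['opening'])
for n in ['scene','top']:
    im=imaging.read_camera(n);cv2.imwrite(f'pics/{n}0.png',im[:,:,::-1]);i=imaging.camera_info(n);print(n,i['fx'],i['fy'],i['cx'],i['cy'],np.round(i['T'],4).tolist())
i=imaging.camera_info('wrist');print(i)
E
```

```text
nudge.py
pics
workcell.py
0.0 [0.21911996 0.63793695 0.23035312] [[ 0.946 -0.325 -0.   ]
 [-0.325 -0.946 -0.002]
 [ 0.     0.002 -1.   ]] 0.08526424321803545
scene 472.43219178184825 472.43219178184825 259.85812491979783 187.87774308633504 [[-0.4904, 0.7537, -0.4375, 1.1941], [0.8714, 0.4297, -0.2366, 0.2709], [0.0097, -0.4972, -0.8676, 1.2346], [0.0, 0.0, 0.0, 1.0]]
top 480.57343534450627 480.57343534450627 255.51786000382342 193.86222364820756 [[0.0064, -0.9804, 0.1968, 0.2812], [-1.0, -0.0053, 0.0063, -0.0724], [-0.0052, -0.1968, -0.9804, 1.6158], [0.0, 0.0, 0.0, 1.0]]
{'fx': 277.98420806022114, 'fy': 277.98420806022114, 'cx': 260.8722189344093, 'cy': 194.17153693827782, 'mount': array([[ 4.13747253e-04, -9.57902998e-01, -2.87091754e-01,
         7.29544550e-02],
       [ 9.99999849e-01,  2.92103552e-04,  4.66541865e-04,
        -1.31325289e-03],
       [-3.63041330e-04, -2.87091904e-01,  9.57902974e-01,
        -1.42621185e-01],
       [ 0.00000000e+00,  0.00000000e+00,  0.00000000e+00,
         1.00000000e+00]])}
```

View pics/top0.png

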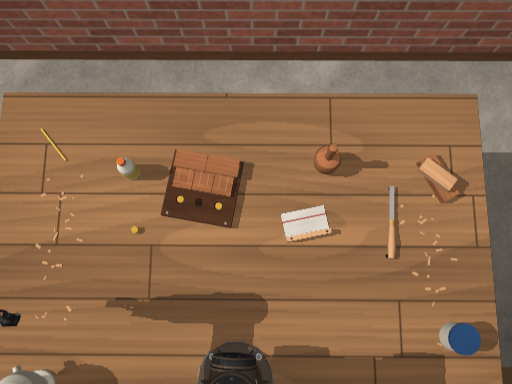

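View pics/scene0.png

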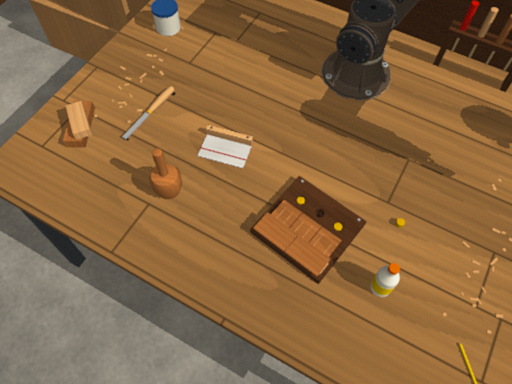

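The top view shows the roof around (204,187), with the middle hole empty at (198,202) and seated plugs at (180,199) and (218,206). The spare plug is at (135,229), the flashing at (306,224) with its batten towards the robot, the glue at (127,167), the mallet at (328,158) and the chisel at (391,222). The scene view agrees.

```bash
cat > h.py <<'E'
import cv2,numpy as np
from workcell import manip, imaging
def ray(n,px,T=None):
    i=imaging.camera_info(n)
    if T is None:T=i['T']
    d=np.array([(px[0]-i['cx'])/i['fx'],(px[1]-i['cy'])/i['fy'],1.])
    return T[:3,3],T[:3,:3]@d
def onz(n,px,z,T=None):
    o,d=ray(n,px,T);return o+d*(z-o[2])/d[2]
def proj(n,p,T=None):
    i=imaging.camera_info(n)
    if T is None:T=i['T']
    q=T[:3,:3].T@(np.asarray(p)-T[:3,3]);return np.array([i['fx']*q[0]/q[2]+i['cx'],i['fy']*q[1]/q[2]+i['cy']])
def wristT():
    s=manip.get_state();T=np.eye(4);T[:3,:3]=s['tcp_rot'];T[:3,3]=s['position'];return T@imaging.camera_info('wrist')['mount']
def blobs(mask,amin):
    c,_=cv2.findContours(mask.astype(np.uint8),cv2.RETR_EXTERNAL,cv2.CHAIN_APPROX_NONE)
    return sorted([k for k in c if cv2.contourArea(k)>=amin],key=cv2.contourArea,reverse=True)
def cen(c):
    m=cv2.moments(c);return np.array([m['m10'],m['m01']])/m['m00']
E
python3 - <<'E'
from h import *
for n in ['top','scene']:
    im=cv2.imread(f'pics/{n}0.png');h=cv2.cvtColor(im,cv2.COLOR_BGR2HSV)
    y=cv2.inRange(h,(20,170,110),(34,255,255))
    print(n,'yellow')
    for c in blobs(y,8):
        p=cen(c);print(np.round(p,1),cv2.contourArea(c),'z23',onz(n,p,.023).round(4),'z19',onz(n,p,.017).round(4))
    w=cv2.inRange(h,(0,0,170),(179,60,255))
    for c in blobs(w,60):
        r=cv2.minAreaRect(c);print('white',cv2.contourArea(c),r);print([onz(n,q,.003).round(4).tolist() for q in cv2.boxPoints(r)])
    d=cv2.inRange(h,(0,60,20),(20,255,75))
    for c in blobs(d,300):
        r=cv2.minAreaRect(c);print('dark',cv2.contourArea(c),r[0],[onz(n,q,.024).round(4).tolist() for q in cv2.boxPoints(r)])
    if n=='top': print('hole bottom',onz(n,(198,202),.004))
im=cv2.imread('pics/top0.png')[140:245,110:345];cv2.imwrite('pics/crop.png',cv2.resize(im,None,fx=3.4,fy=3.4,interpolation=cv2.INTER_CUBIC))
E
```

```text
top yellow
[218.3 205.7] 24.0 z23 [0.5596 0.063  0.023 ] z19 [0.5606 0.0635 0.017 ]
[134.5 229.5] 21.0 z23 [0.4775 0.3408 0.023 ] z19 [0.4782 0.3423 0.017 ]
[180.4 199. ] 20.5 z23 [0.582  0.1912 0.023 ] z19 [0.5831 0.1922 0.017 ]
[132.1 175.4] 17.5 z23 [0.6629 0.3593 0.023 ] z19 [0.6643 0.3609 0.017 ]
white 578.5 ((305.3365478515625, 225.25540161132812), (14.651163101196289, 43.9534912109375), 77.6192398071289)
[[0.5055, -0.1532, 0.003], [0.5386, -0.2989, 0.003], [0.4898, -0.3084, 0.003], [0.4571, -0.1635, 0.003]]
white 291.0 ((302.44171142578125, 212.72286987304688), (7.776895523071289, 43.72572326660156), 78.11134338378906)
[[0.5376, -0.1464, 0.003], [0.5695, -0.2921, 0.003], [0.5433, -0.297, 0.003], [0.5116, -0.1517, 0.003]]
white 90.0 ((443.63580322265625, 338.6329345703125), (16.194091796875, 8.66726016998291), 81.25383758544922)
[[0.1552, -0.6549, 0.003], [0.1595, -0.6828, 0.003], [0.1099, -0.6871, 0.003], [0.1056, -0.6594, 0.003]]
white 76.0 ((391.5, 203.0), (30.0, 3.0), 90.0)
[[0.6279, -0.5226, 0.003], [0.6279, -0.5329, 0.003], [0.5241, -0.5277, 0.003], [0.524, -0.5176, 0.003
[... 1440 characters left out ...]
.1383, -0.6422, 0.003], [0.181, -0.6807, 0.003]]
white 134.0 ((391.7000732421875, 281.1000061035156), (11.384199142456055, 17.076295852661133), 71.56504821777344)
[[0.656, 0.3615, 0.003], [0.6198, 0.3943, 0.003], [0.6437, 0.4139, 0.003], [0.6793, 0.3813, 0.003]]
dark 7292.5 (414.0, 49.5) [[-0.2479, -0.276, 0.024], [-0.6234, 0.3725, 0.024], [-0.1284, 0.5005, 0.024], [0.1939, -0.0612, 0.024]]
dark 871.5 (490.5000305175781, 16.999984741210938) [[-0.3608, 0.2756, 0.024], [-0.6228, 0.2525, 0.024], [-0.6234, 0.3875, 0.024], [-0.3656, 0.4016, 0.024]]
dark 311.0 (284.17852783203125, 255.4143524169922) [[0.7214, -0.0187, 0.024], [0.7053, -0.0171, 0.024], [0.75, 0.2179, 0.024], [0.765, 0.2154, 0.024]]
```

View pics/crop.png

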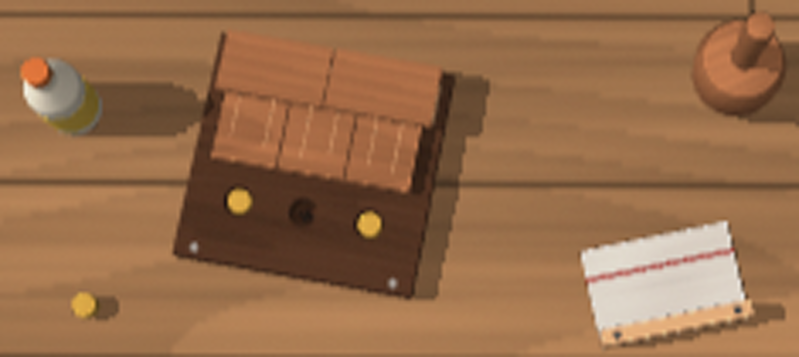

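The two seated plugs are 131 mm apart (132 expected), which gives a roof yaw of about -0.173 and puts hole1 near (0.571,0.128). The crop shows the middle hole empty and the flashing with its red line ahead of the batten. Next I go above the spare plug.

```bash
python3 nudge.py '0 0 -0.158 0 0 0 0.05; 0 0 0 0.044 0.035 0.011 0.05; 0 0 0 0.044 0.035 0.011 0.05; 0 0 0 0.044 0.035 0.011 0.05; 0 0 0 0.044 0.035 0.011 0.05; 0 0 0 0.044 0.035 0.011 0.05; 0 0 0 0.044 0.035 0.011 0.05; 0 0 0 0.044 0.035 0.011 0.05; 0 0 0 0 0 0 0.05; 0 0 0 0 0 0 0.05' 30
python3 - <<'E'
from h import *
T=wristT();im=imaging.read_camera('wrist');cv2.imwrite('pics/w1.png',im[:,:,::-1]);np.save('w1.npy',T)
s=manip.get_state();print(s['position'],s['tcp_rot'].round(3).tolist() if hasattr(s['tcp_rot'],'round') else s['tcp_rot'],s['joints'])
h=cv2.cvtColor(im,cv2.COLOR_RGB2HSV)
for c in blobs(cv2.inRange(h,(20,150,90),(34,255,255)),60):
    p=cen(c);print(p.round(1),cv2.contourArea(c),onz('wrist',p,.019,T).round(4),cv2.boundingRect(c))
E
```

```text
time: 1.35
position: [0.4806, 0.3438, 0.1541]
tcp_rot: [[0.985, -0.173, -0.0], [-0.173, -0.985, -0.0], [-0.0, 0.0, -1.0]]
force: [0.1, -0.4, 0.2]
opening: 0.05
gripper_force: 0.0
[0.48035524 0.3444715  0.15433538] [[0.985, -0.172, 0.0], [-0.172, -0.985, 0.0], [-0.0, -0.0, -1.0]] [ 9.52555243e-01  2.82929100e-01 -2.83653516e-01 -4.92856737e-05
 -1.00415074e+00  4.45594097e-01]
[405.9  49. ] 625.0 [0.5829 0.1942 0.019 ] (392, 34, 29, 31)
[261.2 185.6] 369.0 [0.48   0.3447 0.019 ] (251, 174, 22, 24)
```

View pics/w1.png

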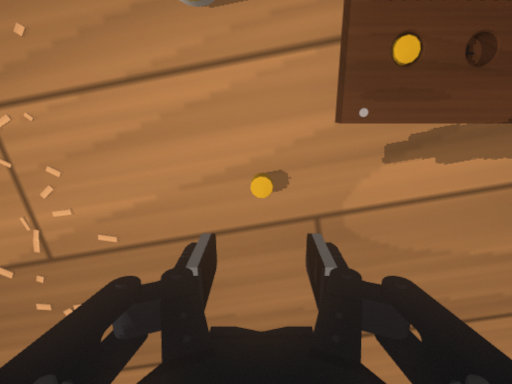

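The spare plug is at (261,187), right below the tool, with hole1 at (481,48) and seated plug (hole2) at (406,49). The wrist measurement agrees with the scene and top cameras within 3 mm, so I descend and grip.

```bash
python3 nudge.py '0 0 0 0 0 0.04 0.05; 0 0 0 0 0 0.04 0.05; 0 0 0 0 0 0.04 0.05; 0 0 0 0 0 0.024 0.05; 0 0 0 0 0 0 0.05; 0 0 0 0 0 0 0.015; 0 0 0 0 0 0 0.015; 0 0 0 0 0 0 0.015; 0 0 0 0 0 0 0.015; 0 0 0 0 0 0 0.015' 30
```

```text
time: 2.65
position: [0.4811, 0.3453, 0.0119]
tcp_rot: [[0.985, -0.172, 0.002], [-0.172, -0.985, 0.003], [0.001, -0.003, -1.0]]
force: [-3.4, 2.0, 7.1]
opening: 0.0222
gripper_force: 29.7
```

```bash
python3 nudge.py '0 0 0 0 0 -0.05 0.015; 0 0 0 0 0 -0.05 0.015; 0 0 0 0.032 0.05 -0.02 0.015; 0 0 0 0.032 0.05 0 0.015; 0 0 0 0.031 0.049 0 0.015; 0 0 0 0.031 0.049 0 0.015; 0 0 0 0 0 0 0.015; 0 0 0 0 0 0 0.015'
python3 - <<'E'
from h import *
T=wristT();im=imaging.read_camera('wrist');cv2.imwrite('pics/w2.png',im[:,:,::-1]);np.save('w2.npy',T)
h=cv2.cvtColor(im,cv2.COLOR_RGB2HSV)
for c in blobs(cv2.inRange(h,(20,150,90),(34,255,255)),60):
    p=cen(c);print(p.round(1),cv2.contourArea(c),onz('wrist',p,.023,T).round(4),cv2.boundingRect(c))
for c in blobs(cv2.inRange(h,(0,0,0),(179,255,40)),80)[:6]:
    p=cen(c);print('dk',p.round(1),cv2.contourArea(c),onz('wrist',p,.024,T).round(4),cv2.boundingRect(c))
E
```

```text
time: 3.65
position: [0.5706, 0.1271, 0.1305]
tcp_rot: [[0.985, -0.173, 0.0], [-0.173, -0.985, 0.0], [0.0, -0.0, -1.0]]
force: [-0.3, -0.3, -0.3]
opening: 0.0216
gripper_force: 29.5
[260.8 248.6] 1592.5 [0.5132 0.1385 0.023 ] (241, 224, 41, 50)
[328.6 191.4] 473.5 [0.5608 0.0656 0.023 ] (316, 179, 26, 26)
[189.3 191.4] 472.5 [0.5833 0.1942 0.023 ] (177, 179, 26, 26)
dk [291.9 355.7] 18620.5 [0.3751 0.127  0.024 ] (83, 303, 429, 81)
dk [ 36.4 374.9] 926.5 [0.3985 0.4233 0.024 ] (0, 357, 74, 27)
```

View pics/w2.png

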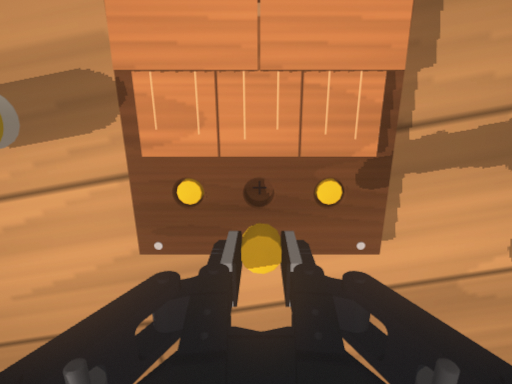

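The picture shows the empty hole with its cross at (259,191), halfway between the seated plugs at (189,191) and (329,191). The spare plug is held upright at (261,249). I check its offset in the hand.

Run:
```python
from h import *
T=np.load('w2.npy');s=manip.get_state();R=s['tcp_rot'];P=s['position']
im=cv2.imread('pics/w2.png');h=cv2.cvtColor(im,cv2.COLOR_BGR2HSV)
c=blobs(cv2.inRange(h,(20,150,90),(34,255,255)),60)[0].reshape(-1,2)
print(P)
zb=P[2]-.0119
print('top rim -x',(R.T@(onz('wrist',(261,c[:,1].max()+.5),zb+.019,T)-P)).round(4))
print('bottom rim +x',(R.T@(onz('wrist',(261,c[:,1].min()-.5),zb,T)-P)).round(4))
h1=(onz('wrist',(189.3,191.4),.023,T)+onz('wrist',(328.6,191.4),.023,T))/2
print('hole',h1.round(4),'tool delta',(R.T@(h1-P)).round(4))
```

```text
[0.57045742 0.12780169 0.1305201 ]
top rim -x [-0.0133 -0.0005 -0.0071]
bottom rim +x [ 0.0087 -0.0005  0.0119]
hole [0.572  0.1299 0.023 ] tool delta [ 0.0011 -0.0023  0.1075]
```

```bash
python3 nudge.py '0 0 0 0.0025 -0.0018 0.03 0.015; 0 0 0 0 0 0.03 0.015; 0 0 0 0 0 0.03 0.015; 0 0 0 0 0 0 0.015; 0 0 0 0 0 0.003 0.015; 0 0 0 0 0 0.003 0.015; 0 0 0 0 0 0.003 0.015; 0 0 0 0 0 0 0.015'
```

```text
time: 4.7
position: [0.5734, 0.1288, 0.0314]
tcp_rot: [[0.985, -0.172, 0.0], [-0.172, -0.985, 0.0], [0.0, -0.0, -1.0]]
force: [0.0, 0.6, -0.9]
opening: 0.0222
gripper_force: 29.5
```

It entered without contact force, so I go a little deeper, release, and lift to look.

```bash
python3 nudge.py '0 0 0 0 0 0.0025 0.015; 0 0 0 0 0 0 0.015; 0 0 0 0 0 0 0.04; 0 0 0 0 0 0 0.04; 0 0 0 0 0 0 0.04; 0 0 0 0 0 -0.05 0.04; 0 0 0 0 0 -0.05 0.04; 0 0 0 0 0 0 0.03'
python3 - <<'E'
from h import *
T=wristT();im=imaging.read_camera('wrist');cv2.imwrite('pics/w3.png',im[:,:,::-1])
h=cv2.cvtColor(im,cv2.COLOR_RGB2HSV)
for c in blobs(cv2.inRange(h,(20,150,90),(34,255,255)),60):
    p=cen(c);print(p.round(1),cv2.contourArea(c),onz('wrist',p,.023,T).round(4),cv2.boundingRect(c))
E
```

```text
time: 5.7
position: [0.5759, 0.13, 0.1333]
tcp_rot: [[0.985, -0.171, 0.007], [-0.171, -0.985, 0.003], [0.007, -0.005, -1.0]]
force: [-0.4, -0.5, 1.6]
opening: 0.0301
gripper_force: 0.0
[  5.4 130.6] 468.5 [0.6713 0.3469 0.023 ] (0, 104, 14, 51)
[263.8 196.1] 460.0 [0.572  0.1296 0.023 ] (252, 184, 25, 25)
[332.4 196.4] 458.0 [0.5605 0.0653 0.023 ] (320, 184, 26, 25)
[195.5 196. ] 453.0 [0.5831 0.1937 0.023 ] (183, 184, 26, 25)
```

All three plugs line up with equal size (areas 460/458/453), so the spare is in. I confirm its depth by touching it with closed fingers.

```bash
python3 nudge.py '0 0 0 0 0 0.04 0; 0 0 0 0 0 0.04 0; 0 0 0 0 0 0.02 0; 0 0 0 0 0 0 0; 0 0 0 0 0 0 0; 0 0 0 0 0 0.003 0; 0 0 0 0 0 0.003 0; 0 0 0 0 0 0 0'
python3 nudge.py '0 0 0 0 0 0.002 0; 0 0 0 0 0 0 0'
```

```text
time: 6.75
position: [0.5736, 0.129, 0.0232]
tcp_rot: [[0.985, -0.172, 0.001], [-0.172, -0.985, 0.0], [0.001, -0.001, -1.0]]
force: [-0.4, 0.1, -0.6]
opening: 0.0001
gripper_force: 0.5
time: 7.0
position: [0.5738, 0.129, 0.023]
tcp_rot: [[0.985, -0.171, 0.002], [-0.171, -0.985, 0.0], [0.002, -0.001, -1.0]]
force: [-6.8, -0.0, 19.2]
opening: 0.0
gripper_force: 9.6
```

Contact is at z = 0.023, so the plug is fully home. Now to the flashing.

```bash
python3 nudge.py '0 0 0 0 0 -0.05 0; 0 0 0 0 0 -0.05 0; 0 0 0 0 0 -0.05 0; 0 0 0 -0.0064 0.0545 0 0.06; 0 0 0 -0.0064 0.0545 0 0.06; 0 0 0 -0.0064 0.0545 0 0.06; 0 0 0 -0.0064 0.0545 0 0.06; 0 0 0 -0.0064 0.0545 0 0.06; 0 0 0 -0.0064 0.0545 0 0.06; 0 0 0 -0.0064 0.0545 0 0.06; 0 0 0.169 0 0 0 0.06; 0 0 0.169 0 0 0 0.06; 0 0 0.169 0 0 0 0.06; 0 0 0.169 0 0 0 0.06; 0 0 0.169 0 0 0 0.06; 0 0 0.169 0 0 0 0.06; 0 0 0.169 0 0 0 0.06; 0 0 0 0 0 0 0.06; 0 0 0 0 0 0 0.06'
python3 - <<'E'
from h import *
T=wristT();im=imaging.read_camera('wrist');cv2.imwrite('pics/w4.png',im[:,:,::-1]);np.save('w4.npy',T)
s=manip.get_state();print(s['position'],s['joints'])
h=cv2.cvtColor(im,cv2.COLOR_RGB2HSV)
for c in blobs(cv2.inRange(h,(0,0,150),(179,60,255)),300):
    r=cv2.minAreaRect(c);print(cv2.contourArea(c),r,[onz('wrist',q,.003,T).round(4).tolist() for q in cv2.boxPoints(r)])
E
```

```text
time: 9.38
position: [0.4635, -0.2392, 0.1708]
tcp_rot: [[0.217, -0.976, 0.0], [-0.976, -0.217, 0.0], [-0.0, -0.0, -1.0]]
force: [0.0, 0.8, -0.3]
opening: 0.0605
gripper_force: 0.0
[ 0.46353372 -0.23927189  0.17076053] [-1.00034917e-01  1.56950945e-01 -4.09882811e-01 -5.26140092e-05
 -1.00399611e+00  3.18112160e-01]
5558.0 ((230.5, 173.5), (127.0, 47.0), 90.0) [[0.5361, -0.2977, 0.003], [0.487, -0.3087, 0.003], [0.4558, -0.1634, 0.003], [0.5118, -0.151, 0.003]]
2852.0 ((193.40469360351562, 173.47470092773438), (128.6240234375, 25.07607078552246), 86.42366790771484) [[0.5675, -0.2907, 0.003], [0.5416, -0.2981, 0.003], [0.5084, -0.1519, 0.003], [0.5379, -0.1432, 0.003]]
```

View pics/w4.png

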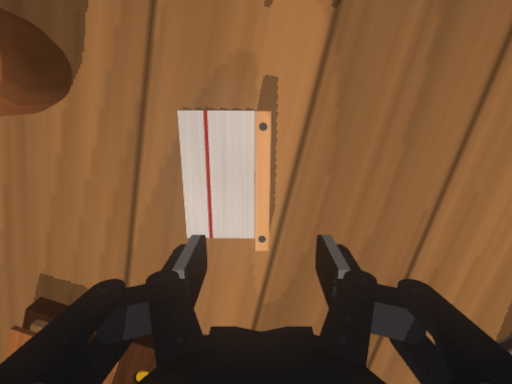

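The batten spans (255–271, 110) to (255–269, 250). The nose edge runs from (179,110) to (188,238), and the red line is at about (208,175). I compute the flashing pose.

Run:
```python
from h import *
T=np.load('w4.npy');s=manip.get_state();R=s['tcp_rot'];P=s['position']
im=cv2.imread('pics/w4.png');h=cv2.cvtColor(im,cv2.COLOR_BGR2HSV)
w=cv2.inRange(h,(0,0,150),(179,60,255));w[:,:170]=0;w[:,290:]=0
rows=range(118,228)
L=[np.where(w[r])[0].min()-.5 for r in rows]
k=np.polyfit(list(rows),L,1)
a=onz('wrist',(np.polyval(k,115),115),.003,T);b=onz('wrist',(np.polyval(k,230),230),.003,T)
d=(b-a)[:2];d/=np.linalg.norm(d);xa=np.array([d[1],-d[0]]);xa*=np.sign(xa[0]);print('nose yaw',np.arctan2(xa[1],xa[0]))
# batten: orange bright
bt=cv2.inRange(h,(8,80,170),(25,190,255));bt[:,:240]=0;bt[:,290:]=0;bt[:100]=0;bt[262:]=0
c=blobs(bt,300)[0];r=cv2.minAreaRect(c);print(r)
m=onz('wrist',r[0],.035,T);print('batten mid',m)
q=[(R.T@(onz('wrist',p,.035,T)-P)).round(4).tolist() for p in cv2.boxPoints(r)];print('batten top corners, tool',q)
print('a,b tool',(R.T@(a-P)).round(4),(R.T@(b-P)).round(4),'tool y-> yaw',np.arctan2(-R[1,1],-R[0,1]))
```

```text
nose yaw 0.21096419236576813
((262.13946533203125, 185.98916625976562), (18.78097915649414, 150.26287841796875), 1.722662091255188)
batten mid [ 0.46218136 -0.23688114  0.035     ]
batten top corners, tool [[-0.0898, -0.0121, 0.1358], [0.0722, -0.0062, 0.1358], [0.0717, 0.0118, 0.1358], [-0.0905, 0.009, 0.1358]]
a,b tool [ 0.0676 -0.0905  0.1678] [-0.0665 -0.0914  0.1678] tool y-> yaw 0.2180489926733832
```

The flashing yaw (0.211–0.218) matches the tool within 0.4°, and the batten is centred within 1–2 mm. I descend and grip.

```bash
python3 nudge.py '0 0 0 -0.0015 0.001 0.04 0.06; 0 0 0 0 0 0.04 0.06; 0 0 0 0 0 0.04 0.06; 0 0 0 0 0 0.03 0.06; 0 0 0 0 0 0.012 0.06; 0 0 0 0 0 0 0.06; 0 0 0 0 0 0 0; 0 0 0 0 0 0 0; 0 0 0 0 0 0 0; 0 0 0 0 0 0 0; 0 0 0 0 0 0 0; 0 0 0 0 0 0 0' 80
```

```text
time: 10.92
position: [0.4629, -0.2382, 0.01]
tcp_rot: [[0.214, -0.977, 0.002], [-0.977, -0.214, -0.0], [0.001, -0.002, -1.0]]
force: [-1.9, 1.5, 6.4]
opening: 0.0147
gripper_force: 78.7
```

```bash
python3 nudge.py '0 0 0 0 0 -0.03 0; 0 0 0 0 0 -0.04 0; 0 0 0 0 0 -0.04 0; 0 0 0.13 0 0 0 0; 0 0 0.13 0 0 0 0; 0 0 0.13 0 0 0 0; 0 0 0 -0.0476 0.0046 0 0; 0 0 0 -0.0476 0.0046 0 0; 0 0 0 -0.0476 0.0046 0 0; 0 0 0 -0.0476 0.0046 0 0; 0 0 0 -0.0476 0.0046 0 0; 0 0 0 -0.0476 0.0046 0 0; 0 0 0 -0.0476 0.0046 0 0; 0 0 0 -0.0476 0.0046 0 0; 0 0 0 0 0 0 0; 0 0 0 0 0 0 0; 0 0 0 0 0 0 0'
python3 - <<'E'
from h import *
T=wristT();im=imaging.read_camera('wrist');cv2.imwrite('pics/w5.png',im[:,:,::-1]);np.save('w5.npy',T)
s=manip.get_state();np.savez('s5.npz',R=s['tcp_rot'],P=s['position'])
E
```

```text
time: 13.05
position: [0.492, 0.1424, 0.1188]
tcp_rot: [[-0.175, -0.985, -0.0], [-0.985, 0.175, -0.0], [0.0, 0.0, -1.0]]
force: [-0.4, 0.5, -2.4]
opening: 0.0145
gripper_force: 78.5
```

View pics/w5.png

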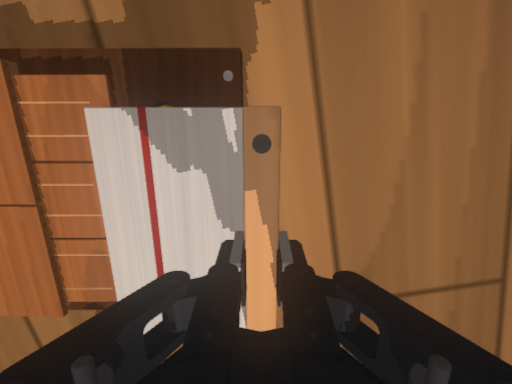

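The flashing is level in the grip. Its nose edge runs from (86,107) to about (117,300), the red line from (141,107) to (160,275), and the shingles' free edge is visible near (110,76) on the left. I work out the offsets.

Run:
```python
from h import *
T=np.load('w5.npy');z=np.load('s5.npz');R,P=z['R'],z['P']
im=cv2.imread('pics/w5.png');h=cv2.cvtColor(im,cv2.COLOR_BGR2HSV)
w=cv2.inRange(h,(0,0,100),(179,70,255));w[:,:70]=0;w[:,150:]=0
rows=np.arange(115,270);L=[np.where(w[r])[0].min()-.5 for r in rows]
k=np.polyfit(rows,L,1);print('resid',np.std(np.polyval(k,rows)-L))
col=w[:,95:130];top=[np.where(w[:,c])[0].min()-.5 for c in range(95,130)];print('top row',np.median(top))
tl=lambda px,zz:(R.T@(onz('wrist',px,zz,T)-P)).round(4)
zs=P[2]-.010+.003
r0=np.median(top);a=tl((np.polyval(k,r0),r0),zs);b=tl((np.polyval(k,265),265),zs);print('nose corner',a,'pt',b,'angle to tool x',np.arctan2((a-b)[1],(a-b)[0]))
# shingle free edge & side: redness profile
g=im.astype(int)
print('row68-90 col 105-118',[g[r,104:120,2].tolist() for r in (78,90,100)])
print('col60 rows 66-82',g[66:82,60,2].tolist(),'rows 295-320',g[295:322,85,2].tolist())
```

```text
resid 0.29552582912664216
top row 106.5
nose corner [ 0.074  -0.0911  0.007 ] pt [-0.018  -0.0913  0.007 ] angle to tool x 0.002173909618924323
row68-90 col 105-118 [[149, 131, 95, 72, 65, 62, 61, 59, 70, 77, 81, 80, 80, 78, 75, 75], [153, 153, 147, 124, 92, 78, 69, 63, 62, 74, 79, 78, 83, 82, 82, 81], [146, 149, 152, 153, 144, 108, 84, 75, 68, 66, 65, 64, 76, 84, 85, 84]]
col60 rows 66-82 [52, 53, 55, 54, 55, 54, 55, 59, 93, 136, 146, 145, 147, 146, 147, 145] rows 295-320 [145, 143, 144, 145, 146, 147, 132, 84, 83, 78, 85, 80, 64, 65, 85, 122, 134, 133, 133, 134, 133, 132, 132, 131, 132, 115, 59]
```

Run:
```python
from h import *
T=np.load('w5.npy');z=np.load('s5.npz');R,P=z['R'],z['P']
tl=lambda px,zz:(R.T@(onz('wrist',px,zz,T)-P)).round(4)
u=tl((60,74.3),.038);v=tl((85,302),.038);print('shingle sides',u,v,u[0]-v[0],'mid',(u[0]+v[0])/2)
e=[tl(p,.038) for p in ((106.6,78),(108.6,90),(109.9,100))];print('free edge',e)
hole=R.T@(np.array([.572,.1296,.024])-P);print('hole1 tool',hole.round(4))
print('roof yaw -.173 vs flashing yaw',np.arctan2(-R[1,1],-R[0,1]))
```

```text
shingle sides [ 0.0978 -0.1491  0.0808] [-0.102  -0.1667  0.0808] 0.19979999999999998 mid -0.0020999999999999977
free edge [array([ 0.0953, -0.1149,  0.0808]), array([ 0.0869, -0.1147,  0.0808]), array([ 0.0797, -0.1149,  0.0808])]
hole1 tool [-0.0014 -0.0808  0.0948]
roof yaw -.173 vs flashing yaw -0.17619869977928945
```

The shingles measure 199.8 mm wide (200 expected), and their free edge is about 24 mm ahead of the nose and parallel to it. The total forward travel is about 54 mm. I lower to touch the board first.

```bash
python3 nudge.py '0 0 0 -0.001 0 0.04 0; 0 0 0 0 0 0.03 0; 0 0 0 0 0 0.008 0; 0 0 0 0 0 0 0; 0 0 0 0 0 0 0'
python3 nudge.py '0 0 0 0 0 0.002 0; 0 0 0 0 0 0.002 0; 0 0 0 0 0 0.002 0; 0 0 0 0 0 0 0'
```

```text
time: 13.72
position: [0.4934, 0.1446, 0.042]
tcp_rot: [[-0.174, -0.985, 0.002], [-0.985, 0.174, 0.001], [-0.001, -0.001, -1.0]]
force: [1.3, 0.6, -2.5]
opening: 0.0148
gripper_force: 78.4
time: 14.22
position: [0.4924, 0.1443, 0.0346]
tcp_rot: [[-0.174, -0.985, -0.0], [-0.985, 0.174, -0.0], [0.0, 0.0, -1.0]]
force: [-0.1, -0.0, -1.4]
opening: 0.0147
gripper_force: 78.4
```

```bash
python3 nudge.py '0 0 0 0 0 -0.001 0; 0 0 0 0 -0.008 0 0; 0 0 0 0 -0.008 0 0; 0 0 0 0 -0.008 0 0; 0 0 0 0 -0.008 0 0; 0 0 0 0 0 0 0'
python3 - <<'E'
from h import *
im=imaging.read_camera('scene')[150:300,220:400];cv2.imwrite('pics/s6.png',cv2.resize(im[:,:,::-1],None,fx=4,fy=4,interpolation=cv2.INTER_CUBIC))
E
```

```text
time: 14.98
position: [0.5247, 0.1386, 0.0356]
tcp_rot: [[-0.175, -0.985, 0.0], [-0.985, 0.175, -0.0], [0.0, -0.0, -1.0]]
force: [0.1, -0.0, -2.1]
opening: 0.0147
gripper_force: 78.5
```

View pics/s6.png

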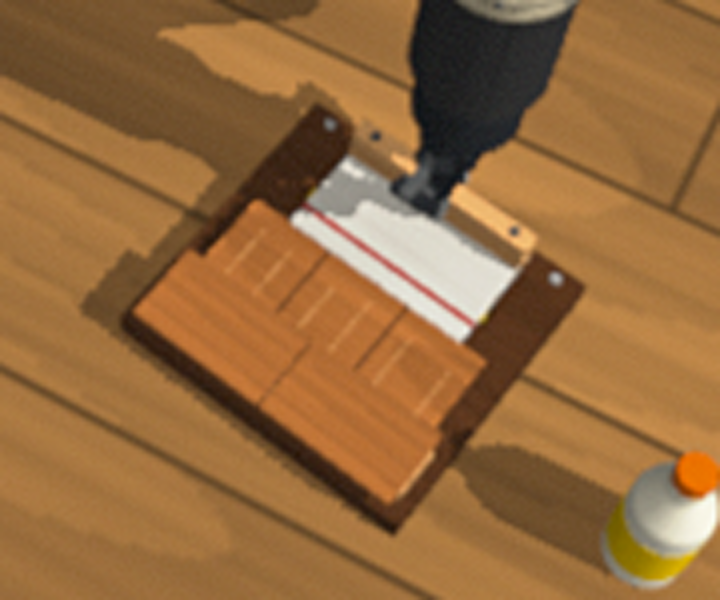

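The nose is under the shingles by about a third of the strip. The red line runs from (308,207) to (470,322) in the crop, parallel to the edge, and the shingles lie flat. I go on the remaining 22 mm and then measure in the wrist view.

```bash
python3 nudge.py '0 0 0 0 -0.008 0 0; 0 0 0 0 -0.008 0 0; 0 0 0 0 -0.006 0 0; 0 0 0 0 0 0 0; 0 0 0 0 0 0 0'
python3 - <<'E'
from h import *
T=wristT();im=imaging.read_camera('wrist');cv2.imwrite('pics/w7.png',im[:,:,::-1]);np.save('w7.npy',T)
s=manip.get_state();np.savez('s7.npz',R=s['tcp_rot'],P=s['position'])
E
```

```text
time: 15.65
position: [0.5455, 0.1348, 0.0356]
tcp_rot: [[-0.174, -0.985, -0.0], [-0.985, 0.174, -0.0], [0.0, 0.0, -1.0]]
force: [-0.3, -0.1, -2.0]
opening: 0.0148
gripper_force: 78.5
```

View pics/w7.png

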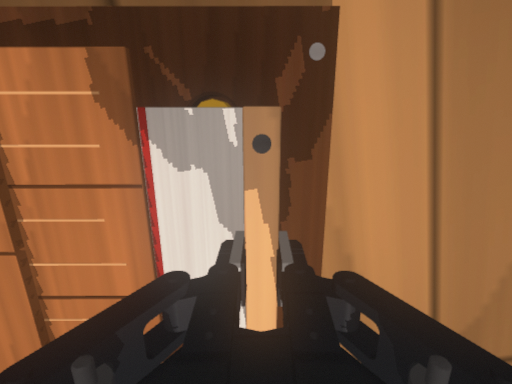

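The red line, at (138–146,108) running to about (160,275), now meets the shingles' edge along its length. I check this numerically.

Run:
```python
from h import *
T=np.load('w7.npy');z=np.load('s7.npz');R,P=z['R'],z['P']
tl=lambda px,zz:(R.T@(onz('wrist',px,zz,T)-P)).round(4)
im=cv2.imread('pics/w7.png');h=cv2.cvtColor(im,cv2.COLOR_BGR2HSV).astype(int)
for r in (60,75,90,98): print(r,im[r,124:146,2].tolist())
for r in (120,150,200,240):
    m=[c for c in range(120,200) if (h[r,c,0]<6 or h[r,c,0]>172) and h[r,c,1]>150 and im[r,c,1]<60]
    print(r,m[:1],m[-1:],tl((m[0]-.5,r),.0285),tl((m[-1]+.5,r),.0285), im[r,m[0]-8:m[0]+2].tolist())
for p in ((129,60),(132,75),(134,90),(135,98)): print(tl(p,.038))
```

```text
60 [119, 111, 102, 84, 77, 78, 70, 66, 62, 62, 61, 60, 61, 61, 61, 64, 62, 61, 62, 60, 60, 58]
75 [120, 121, 118, 113, 101, 85, 78, 78, 71, 66, 65, 64, 62, 62, 62, 63, 64, 66, 64, 64, 63, 61]
90 [114, 115, 118, 120, 119, 112, 101, 87, 79, 79, 72, 66, 66, 66, 63, 65, 64, 66, 67, 67, 67, 67]
98 [110, 108, 109, 111, 109, 110, 106, 96, 84, 79, 80, 74, 68, 68, 66, 66, 66, 67, 67, 68, 68, 68]
120 [139] [145] [ 0.0673 -0.0638  0.0072] [ 0.0673 -0.0601  0.0072] [[42, 68, 112], [41, 67, 110], [41, 65, 106], [38, 58, 94], [35, 53, 84], [33, 51, 79], [66, 81, 103], [69, 79, 126], [46, 51, 128], [34, 40, 125]]
150 [143] [148] [ 0.0517 -0.0636  0.0072] [ 0.0517 -0.0604  0.0072] [[61, 99, 161], [59, 96, 157], [56, 91, 148], [48, 76, 121], [44, 63, 99], [42, 58, 89], [83, 94, 116], [70, 80, 164], [45, 53, 180], [47, 54, 181]]
200 [149] [150] [ 0.0236 -0.0636  0.0072] [ 0.0236 -0.0625  0.0072] [[64, 102, 165], [65, 102, 165], [64, 98, 159], [59, 87, 138], [52, 73, 112], [51, 68, 100], [75, 90, 115], [67, 77, 128], [47, 55, 127], [51, 59, 160]]
240 [154] [156] [-0.0013 -0.0636  0.0072] [-0.0013 -0.0618  0.0072] [[65, 103, 167], [64, 103, 167], [65, 102, 162], [61, 91, 144], [54, 75, 115], [51, 68, 101], [65, 80, 114], [57, 68, 125], [49, 56, 128], [48, 55, 128]]
[ 0.0943 -0.0607 -0.0023]
[ 0.0879 -0.0602 -0.0023]
[ 0.0813 -0.0601 -0.0023]
[ 0.0778 -0.0601 -0.0023]
```

The edge and the red line coincide within about 1 mm. Now I press down.

```bash
python3 nudge.py '0 0 0 0 0 0.001 0; 0 0 0 0 0 0.001 0; 0 0 0 0 0 0.001 0; 0 0 0 0 0 0 0; 0 0 0 0 0 0 0'
```

```text
time: 16.32
position: [0.5456, 0.135, 0.034]
tcp_rot: [[-0.174, -0.985, 0.0], [-0.985, 0.174, 0.0], [-0.0, -0.0, -1.0]]
force: [-4.6, -1.1, 12.0]
opening: 0.0146
gripper_force: 80.5
```

```bash
python3 nudge.py '0 0 0 0 0 0.0005 0; 0 0 0 0 0 0 0; 0 0 0 0 0 0 0; 0 0 0 0 0 0 0; 0 0 0 0 0 0 0; 0 0 0 0 0 0 0'
python3 - <<'E'
from h import *
im=imaging.read_camera('scene')[150:300,220:400];cv2.imwrite('pics/s8.png',cv2.resize(im[:,:,::-1],None,fx=4,fy=4,interpolation=cv2.INTER_CUBIC))
s=manip.get_state();print(s['force'],s['position'])
E
```

```text
time: 17.08
position: [0.5456, 0.135, 0.034]
tcp_rot: [[-0.173, -0.985, 0.001], [-0.985, 0.173, 0.0], [-0.0, -0.001, -1.0]]
force: [-7.2, -0.5, 16.3]
opening: 0.0143
gripper_force: 81.2
[-6.92072897  0.27099947 16.66261435] [0.5455955  0.13497096 0.03398999]
```

View pics/s8.png

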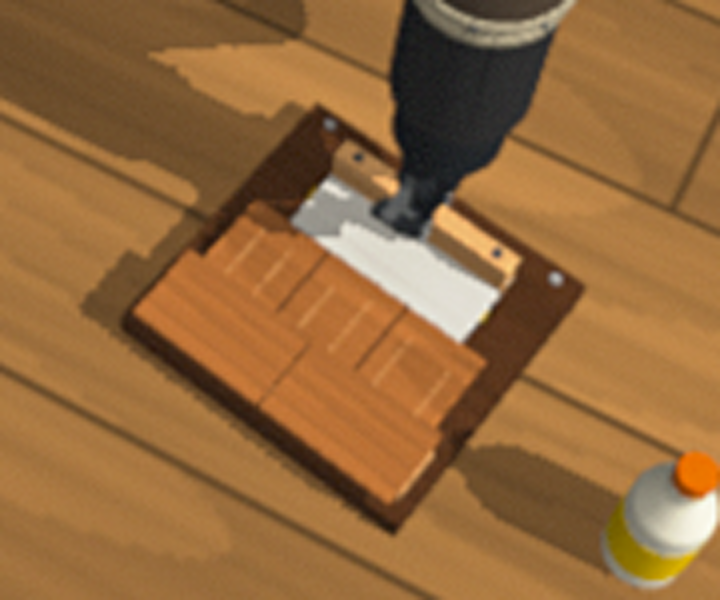

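The flashing is tucked in squarely and the shingles' edge, from (300,230) to (480,355), lies flat. The push holds steady at about 16 N and the grip at 81 N.

```bash
python3 -c "
from workcell import manip, imaging
print(manip.sign_off())"
```

```text
the job is handed in; nothing more can be done
None
```

The job is handed in, with no verdict shown: the spare plug is fully home in the middle hole, and the flashing is tucked to its red line under the flat shingles, still gripped (about 81 N) and pressed down (about 16 N).

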